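Charge the bench mill with grinding balls and clamp its lid

TASK

Load the small bench mill: carry the steel scoop with the five porcelain grinding balls to the open white mill jar, bring the scoop's lip right down to the jar's mouth before you tip it, and run all five balls into the jar without spilling any; then stand the empty scoop upright on the table. Put the porcelain lid on the jar, make sure it sits fully home and flat on the rim, and close the toggle clamp over it by bringing its red handle upright as far as it goes, so that it presses on the lid. Leave the glaze jars, the bud vase and the marker where they are.

Things in the scene. Friction and masses are not known exactly. Their poses are not given: they have to be found in the camera images.
- mill: Bench mill, fixed: green base 150 (x) x 245 (y) x 35 mm, y from -75 to +170 mm. White porcelain jar in it; toggle clamp on a green pedestal on its +y side (125 mm from the jar's axis). Origin: jar's axis at table level, z up. Jar: outer diameter 122, inner 104 mm, rim 119 mm above the table, floor 79 mm below the rim.
- jar_mouth (a point): Centre of the jar's mouth, at rim height (119 mm above the table). Axes as the mill's.
- scoop: Steel weighing scoop, 155 x 80 mm, about 0.2 kg, five balls in it. Origin on its underside, x to the open spout, z up. Flat floor 2 mm thick from x = -73 to +25 mm, then rising 12 degrees to the lip (x 80, z 13 mm): balls stay in while it is level, leave from about 15 degrees nose-down; 35 to 40 degrees empties it. Walls 43 mm high, lower at the spout.
- scoop_grip (a point): Middle of the scoop's black handle bar, which runs along the scoop's x over the bowl: 72 mm long, 18 mm wide, 18 mm high, its axis 82 mm above the scoop's underside; 26 mm behind the scoop's origin. Axes as the scoop's.
- scoop_bowl (a point): Middle of the scoop's bowl, 20 mm behind the scoop's origin and 20 mm above it.
- scoop_lip (a point): Middle of the pouring lip of the scoop (x = 80, z = 13 mm in the scoop's frame); the lip is 76 mm wide.
- ball1_center (a point): Centre of porcelain grinding ball 1 (cream, diameter 32 mm, 45 g), at first in the scoop
- ball2_center (a point): Centre of porcelain grinding ball 2 (cream, diameter 32 mm, 45 g), at first in the scoop
- ball3_center (a point): Centre of porcelain grinding ball 3 (cream, diameter 32 mm, 45 g), at first in the scoop
- ball4_center (a point): Centre of porcelain grinding ball 4 (cream, diameter 32 mm, 45 g), at first in the scoop
- ball5_center (a point): Centre of porcelain grinding ball 5 (cream, diameter 32 mm, 45 g), at first in the scoop
- lid: White porcelain lid of the jar, right way up on the table, 0.3 kg. Origin: centre of its underside, z up. From below: chamfered spigot, diameter 98, 10 mm high (3 mm play all round in the jar); flange, diameter 122, 10 mm thick, which lies on the jar's rim; boss to hold it by, diameter 40, 32 mm high (top 52 mm above the origin).
- lid_flange (a point): Centre of the underside of the lid's flange, 10 mm above the lid's origin: meets point jar_mouth when the lid is fully home.
- clamp_handle (a joint): Angle of the clamp's handle, rad: 0 = upright, closed (a stop); 0.85 to 0.95 = leaning away from the jar, open. Hinge along the mill's x at point clamp_pivot; stiff (about 0.5 N m to move), stays where left. Linked to it, the arm swings (2.05 x handle angle) from standing, clear of the jar and up to 310 mm high, down to level; its spindle meets the lid's boss at 0.02.
- clamp_pivot (a point): Hinge of the clamp's handle, 130 mm from the jar's axis along the mill's +y, 191 mm above the table. Axes as the mill's.
- clamp_grip (a point): Middle of the handle's red grip, 100 mm from the pivot; grip 18 mm wide along the mill's x, 20 mm thick, 75 mm long (60 to 135 mm from the pivot).
- clamp_arm: Swinging arm of the clamp: steel bar, 115 mm long, origin at its hinge (108 mm from the jar's axis, 191 mm above the table), with the spindle at its end, above the jar's axis when closed.
- cobalt_jar: glaze jar with dark blue lid, 49 x 49 x 56 mm, closed; bystander, origin at the centre of its underside.
- moss_jar: glaze jar with green lid, 49 x 49 x 56 mm, closed; bystander, origin at the centre of its underside.
- straw_jar: glaze jar with yellow lid, 49 x 49 x 56 mm, closed; bystander, origin at the centre of its underside.
- bud_vase_loose: small off-white bud vase, 70 x 70 x 112 mm; bystander, origin at the centre of its underside.
- marker_red: white marker pen with red cap, 17 x 135 x 16 mm, lying on the table; bystander, origin at the centre of its underside.

How it is judged (in metres and radians):
On the way, in this order (a step that is already met when the one before it is completed fails the run):
1. the scoop's lip is over the jar's mouth and close to it (at most 50 mm above the rim, within 50 mm of its centre seen from above), with all five balls still in the scoop (horizontal distance between scoop_lip and jar_mouth below 0.05 m and z of scoop_lip in the frame of jar_mouth between -0.04 and 0.05 m and distance between each of ball1_center, ball2_center, ball3_center, ball4_center, ball5_center and scoop_bowl below 0.09 m and x of each of ball1_center, ball2_center, ball3_center, ball4_center, ball5_center in the frame of scoop below 0.075 m and z of each of ball1_center, ball2_center, ball3_center, ball4_center, ball5_center in the frame of scoop above 0 m), for 0.1 s.
2. all five balls are in the jar (horizontal distance between each of ball1_center, ball2_center, ball3_center, ball4_center, ball5_center and jar_mouth below 0.05 m and z of ball1_center in the frame of jar_mouth between -0.09 and -0.012 m and z of ball2_center in the frame of jar_mouth between -0.09 and -0.012 m and z of ball3_center in the frame of jar_mouth between -0.09 and -0.012 m and z of ball4_center in the frame of jar_mouth between -0.09 and -0.012 m and z of ball5_center in the frame of jar_mouth between -0.09 and -0.012 m), for 0.2 s.
3. the empty scoop stands upright on the table, let go (angle between scoop's own z axis and vertical below 0.06 rad and height (world z) of scoop between -0.006 and 0.01 m and contact force between the fingers and scoop below 0.5 N), for 0.2 s.
4. the lid sits fully home and flat on the jar's rim (horizontal distance between lid_flange and jar_mouth below 0.005 m and z of lid_flange in the frame of jar_mouth below 0.0025 m and angle between lid's own z axis and vertical below 0.03 rad), for 0.2 s.
5. the clamp's handle is upright and the clamp presses on the lid (value of joint clamp_handle below 0.07 rad and contact force between clamp_arm and lid above 0.5 N), for 0.2 s.
At the end, for the whole second after the job is handed in: All five balls are in the jar; the lid is home (within 2.5 mm of the rim, 5 mm of centre, 0.03 rad of level) under the closed clamp (handle within 0.07 rad of upright, pressing on the lid); the scoop stands upright on the table; all let go and at rest (all of step 2 and all of step 3 and all of step 4 and all of step 5 and linear speed of each of lid, scoop below 0.02 m/s); the robot touches nothing.
It fails at once if a ball is spilt (it lies neither in the scoop nor in the jar) ((distance between ball1_center and scoop above 0.125 m and horizontal distance between ball1_center and jar_mouth above 0.06 m) or (distance between ball2_center and scoop above 0.125 m and horizontal distance between ball2_center and jar_mouth above 0.06 m) or (distance between ball3_center and scoop above 0.125 m and horizontal distance between ball3_center and jar_mouth above 0.06 m) or (distance between ball4_center and scoop above 0.125 m and horizontal distance between ball4_center and jar_mouth above 0.06 m) or (distance between ball5_center and scoop above 0.125 m and horizontal distance between ball5_center and jar_mouth above 0.06 m) or (height (world z) of ball1_center below 0.1 m and horizontal distance between ball1_center and jar_mouth above 0.066 m and (x of ball1_center in the frame of scoop above 0.09 m or x of ball1_center in the frame of scoop below -0.085 m or y of ball1_center in the frame of scoop above 0.05 m or y of ball1_center in the frame of scoop below -0.05 m)) or (height (world z) of ball2_center below 0.1 m and horizontal distance between ball2_center and jar_mouth above 0.066 m and (x of ball2_center in the frame of scoop above 0.09 m or x of ball2_center in the frame of scoop below -0.085 m or y of ball2_center in the frame of scoop above 0.05 m or y of ball2_center in the frame of scoop below -0.05 m)) or (height (world z) of ball3_center below 0.1 m and horizontal distance between ball3_center and jar_mouth above 0.066 m and (x of ball3_center in the frame of scoop above 0.09 m or x of ball3_center in the frame of scoop below -0.085 m or y of ball3_center in the frame of scoop above 0.05 m or y of ball3_center in the frame of scoop below -0.05 m)) or (height (world z) of ball4_center below 0.1 m and horizontal distance between ball4_center and jar_mouth above 0.066 m and (x of ball4_center in the frame of scoop above 0.09 m or x of ball4_center in the frame of scoop below -0.085 m or y of ball4_center in the frame of scoop above 0.05 m or y of ball4_center in the frame of scoop below -0.05 m)) or (height (world z) of ball5_center below 0.1 m and horizontal distance between ball5_center and jar_mouth above 0.066 m and (x of ball5_center in the frame of scoop above 0.09 m or x of ball5_center in the frame of scoop below -0.085 m or y of ball5_center in the frame of scoop above 0.05 m or y of ball5_center in the frame of scoop below -0.05 m))).
It fails at once if the scoop is tipped (over 0.45 rad) with its lip more than 60 mm above the jar's rim while balls are still to come (angle between scoop's own z axis and vertical above 0.45 rad and z of scoop_lip in the frame of jar_mouth above 0.06 m and not ((horizontal distance between ball1_center and jar_mouth below 0.05 m and z of ball1_center in the frame of jar_mouth between -0.09 and -0.012 m) and (horizontal distance between ball2_center and jar_mouth below 0.05 m and z of ball2_center in the frame of jar_mouth between -0.09 and -0.012 m) and (horizontal distance between ball3_center and jar_mouth below 0.05 m and z of ball3_center in the frame of jar_mouth between -0.09 and -0.012 m) and (horizontal distance between ball4_center and jar_mouth below 0.05 m and z of ball4_center in the frame of jar_mouth between -0.09 and -0.012 m) and (horizontal distance between ball5_center and jar_mouth below 0.05 m and z of ball5_center in the frame of jar_mouth between -0.09 and -0.012 m))).
It fails at once if a bystander (glaze jar, bud vase or marker) is moved by more than 30 mm (distance of any of cobalt_jar, moss_jar, straw_jar, bud_vase_loose, marker_red from where it was at the start of the episode above 0.03 m).
It also fails if it takes over 72 s, if anything falls off the work surface, if the arm or the gripper's body presses on something with over 40 N, if the wrist force passes 120 N, or if a joint passes its speed limit or range.

ROBOT

A 6-joint arm with a two-finger parallel gripper is mounted at the origin on a cart in front of the work surface, level with it; the furniture and walls round the work are solid. World frame = base frame: x ahead of the robot, y to its left, z up, the work surface at z = 0. Lengths are in mm, angles in rad, forces in N, time in s.
With the tool pointing down it reaches from about 300 to 775 mm from the base axis. Payload 14.6 kg.
Tool frame: the origin (TCP) lies midway between the tips of the shut fingers; the grasp point (between the pads) lies behind it (manip.grip_depth is the z of the grasp point in the tool frame, in mm); z points along the fingers, y is the line along which they close (so a half turn about z gives the same grasp; the last joint's range is limited). The gripper opens to 94 mm and grips with 3 to 60 N. Pads are 16 mm wide; open, the fingers measure 119 mm over their backs; the gripper's body (75 mm by 177 mm) begins 78 mm behind the grasp point.
Start: joints at [-1.306, 0.3, 1.521, -0, 1.321, -0.067], TCP at [179.153, -519.994, 205.446] pointing down, gripper open.
Joint ranges: [-3.03, 3.03], [-0.79, 2.21], [0.23, 2.52], [-1.04, 4.18], [0, 3.07], [-2.55, 2.55]. Speed limits (rad/s): [2.22, 2.22, 2.57, 3.14, 3.14, 3.14].

INTERFACE

Orientations are given as [roll, pitch, yaw] about the fixed x, y, z axes, in that order (R = Rz(yaw) Ry(pitch) Rx(roll)).
In Python, from cell import manip gives the robot as it stands.
- The arm moves only by the shell command python3 nudge.py [OPENING] [FORCE], which reads ROWS from standard input. ROWS is a JSON object whose key "deltas" holds a list of rows, 1 to 5 of them, each of 6 numbers: dx, dy, dz in shares of 250 mm (1.0 is 250 mm), then a rotation vector rx, ry, rz in a scale on which 1.0 is pi rad; each row is the pose to reach, as a shift and turn from the pose commanded when the command began, along the tool's axes at that moment; what a row does not reach only later rows make up. A row lasts 1/10 s, in which the tool goes at most 50 mm and 0.15 rad, less where a joint would pass 70% of its speed; a pose out of reach is approached as far as the arm can. OPENING is the finger opening in mm, set as the command begins (- or left out keeps the last). The fingers move at their own pace and stop on an object; FORCE is the grip in N (left out, the last holds). Time passes only in rows, so rows that do not move let the fingers close. It prints the time, the measured TCP pose, the force, the opening and the grip force at its end. Input that does not fit is refused with a message, and nothing moves.
- manip.read_state(): the state, without advancing time (a new reading comes with each control period).
- manip.camera(name): name is "scene" or "top" or "wrist"; returns (picture, depth): 420x560x3 uint8, red, green, blue; 420x560 float32, mm along the optical axis (not along the pixel's ray), 0 where there is no reading.
- manip.camera_info(name): a dict with "K" (3x3 intrinsics, pixels), "rvec" (rotation vector, rad) and "tvec" (3), from world to camera coordinates, as OpenCV has them; the wrist camera has in their place "mount" (4x4, takes a point from camera to tool coordinates, whose origin is the TCP and whose axes are the flange's). Camera axes: x right, y down, z forward; pixel columns grow to the right and rows downward; lengths in mm; the calibration is good to about 2 mm. A picture is of the moment at which its call begins: read the wrist's pose just before it. camera_info takes no time and is no camera call.
- manip.sign_off(): hands the job in; it is judged then, once.
The state is a dict: "clock": time; "joints": joint angles; "qd": joint speeds; "effort": joint torques, N m; "eef_pos": TCP position; "eef_rot": TCP orientation; "wrist_force": force on the tool from outside, world axes, zero at the start; "moment": the same for the moment, N m; "finger_gap": finger opening in mm; "finger_force": force on a finger pad.
Only numpy, scipy, OpenCV 4.12 (cv2) and the standard library are available. Lean on these libraries where they do the work, as an engineer would, in place of code of your own. Each camera call takes 0.05 s, during which the arm holds its last target. There are 200 camera calls.

## Working session

There is one attempt and no reset: what is moved stays moved. The work goes in short steps, Python scripts to look and compute and a shell command to move; the robot and the scene stay as the last step left them, time stands still between calls to the robot, and variables do not carry over. Pictures are saved under pics/ and viewed, at most 14 in all, crops included, and the job is handed in when it is done.

```bash
ls; mkdir -p pics; cat > h.py <<'E'
import numpy as np, cv2
from cell import manip
from scipy.spatial.transform import Rotation as R
def cam(n):
    i=manip.camera_info(n); K=np.array(i["K"],float)
    if n=="wrist":
        s=manip.read_state(); T=np.eye(4); T[:3,:3]=R.from_euler('xyz',s["eef_rot"]).as_matrix(); T[:3,3]=s["eef_pos"]
        C=T@np.array(i["mount"],float)
    else:
        M=np.eye(4); M[:3,:3]=cv2.Rodrigues(np.array(i["rvec"],float))[0]; M[:3,3]=np.ravel(i["tvec"]); C=np.linalg.inv(M)
    p,d=manip.camera(n)
    return p,d,K,C
def save(n,p): cv2.imwrite("pics/"+n,p[:,:,::-1])
def ray(K,C,u,v):
    d=C[:3,:3]@np.linalg.solve(K,[u,v,1.]); return C[:3,3],d
def plane(K,C,u,v,z):
    o,d=ray(K,C,u,v); return o+d*(z-o[2])/d[2]
def cloud(d,K,C):
    v,u=np.mgrid[:d.shape[0],:d.shape[1]]
    P=np.stack([(u-K[0,2])/K[0,0]*d,(v-K[1,2])/K[1,1]*d,d],-1)@C[:3,:3].T+C[:3,3]
    P[d==0]=np.nan; return P
E
python3 - <<'E'
from h import *
for n in("scene","top"):
    p,d,K,C=cam(n); save(n+"0.png",p); np.savez("/tmp/"+n,p=p,d=d,K=K,C=C); print(n,C[:3,3].round(),C[:3,2].round(2),(d>0).mean())
s=manip.read_state(); print(s["eef_pos"],s["eef_rot"],manip.grip_depth,s["clock"])
print(manip.camera_info("wrist"))
E
```

```text
cell.py
nudge.py
pics
scene [ 141. -861. 1172.] [ 0.32  0.57 -0.75] 0.995875850340136
top [ 475.  -72. 1266.] [ 0.1  -0.01 -1.  ] 0.996203231292517
[ 179.09905665 -519.76891939  204.9335977 ] [-3.14053927e+00 -7.24489751e-05  3.31804072e-01] -18.8 0.1
{'K': array([[320.05498206,   0.        , 276.48595376],
       [  0.        , 320.05498206, 210.41384045],
       [  0.        ,   0.        ,   1.        ]]), 'mount': array([[ 1.44716275e-04, -9.68080147e-01, -2.50640794e-01,
         7.24267313e+01],
       [ 9.99999464e-01,  3.97073893e-04, -9.56281501e-04,
         3.43910547e-01],
       [ 1.02528005e-03, -2.50640522e-01,  9.68079686e-01,
        -1.78464711e+02],
       [ 0.00000000e+00,  0.00000000e+00,  0.00000000e+00,
         1.00000000e+00]])}
```

View pics/scene0.png

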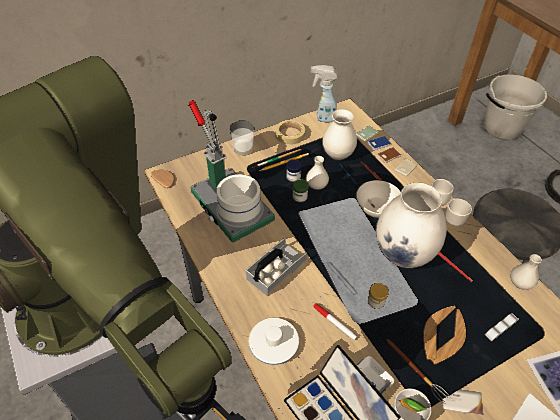

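View pics/top0.png

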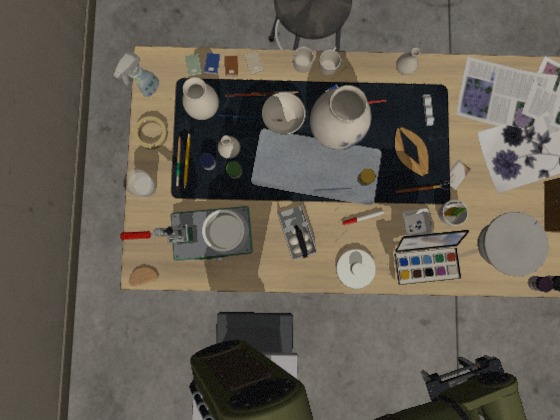

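The scene view shows the mill with its white jar at (238,198), the red handle at (197,113), the scoop at (275,265), the lid at (274,338) and the marker at (335,320). In the top view the jar is at (226,230), the handle at (136,236), the scoop at (297,230), the lid at (356,268) and the marker at (362,216).

```bash
cat > m.py <<'E'
from h import *
import sys
def fitc(xy):
    A=np.c_[2*xy,np.ones(len(xy))]; s=np.linalg.lstsq(A,(xy**2).sum(1),rcond=None)[0]; return s[:2],np.sqrt(s[2]+s[:2]@s[:2])
D={}
for n in("scene","top"):
    z=np.load("/tmp/"+n+".npz"); p,d,K,C=[z[k] for k in"pdKC"]; P=cloud(d,K,C); D[n]=(p,P)
    hsv=cv2.cvtColor(p,cv2.COLOR_RGB2HSV)
    X,Y,Z=P[...,0],P[...,1],P[...,2]
    c={"scene":[(238,190),(274,335),(275,262)],"top":[(226,230),(356,268),(297,230)]}[n]
    vv,uu=np.mgrid[:420,:560]
    near=lambda i,r:np.hypot(uu-c[i][0],vv-c[i][1])<r
    tab=np.nanmedian(Z[(vv>270)&(vv<290)&(uu>290)&(uu<320)]) if n=="top" else 0
    print(n,"table",tab)
    m=near(0,45)&(abs(Z-119)<6)&(hsv[...,1]<70); print("rim",m.sum(),np.nanmedian(Z[m]),cv2.minEnclosingCircle(P[m][:,:2].astype(np.float32)))
    m=near(1,40)&(abs(Z-20)<6); print("lidflange",np.nanmedian(Z[m]),cv2.minEnclosingCircle(P[m][:,:2].astype(np.float32)))
    m=near(1,40)&(Z>42); print("boss",m.sum(),np.nanmedian(Z[m]),cv2.minEnclosingCircle(P[m][:,:2].astype(np.float32)))
    m=near(2,45)&(Z>80)&(hsv[...,2]<90); print("bar",m.sum(),np.nanmedian(Z[m]),P[m].mean(0),cv2.minAreaRect(P[m][:,:2].astype(np.float32)))
    m=near(2,45)&(Z>5)&(Z<65)&(X>300); print("scoop",m.sum(),cv2.minAreaRect(P[m][:,:2].astype(np.float32)))
    m=(hsv[...,1]>170)&((hsv[...,0]<6)|(hsv[...,0]>174))&(Z>150); print("red",m.sum(),P[m].mean(0),P[m].min(0),P[m].max(0))
z=np.load("/tmp/top.npz")
a=cv2.resize(z["p"][185:280,110:390][...,::-1],None,fx=2.8,fy=2.8,interpolation=3)
z2=np.load("/tmp/scene.npz"); b=cv2.resize(z2["p"][230:300,200:320][...,::-1],None,fx=4,fy=4,interpolation=3)
o=np.zeros((a.shape[0]+b.shape[0],max(a.shape[1],b.shape[1]),3),np.uint8); o[:a.shape[0],:a.shape[1]]=a;o[a.shape[0]:,:b.shape[1]]=b
cv2.imwrite("pics/crop.png",o)
E
python3 m.py
```

```text
scene table 0
rim 405 118.67574904996513 ((527.093994140625, 68.4477767944336), 63.381500244140625)
lidflange 20.47419177137067 ((419.5663757324219, -337.0630798339844), 62.22154998779297)
boss 222 52.205060528033414 ((419.59417724609375, -337.93011474609375), 20.684959411621094)
bar 214 90.13480135124189 [ 498.35437483 -163.88130465   89.23984114] ((500.2810974121094, -162.47219848632812), (92.94511413574219, 19.540809631347656), 20.02950668334961)
scoop 2068 ((542.1314086914062, -123.61741638183594), (270.66766357421875, 254.0063018798828), 83.05250549316406)
red 174 [494.36392073 256.45910365 259.78061664] [ -84.27926858 -553.0961233   190.18240527] [515.88361688 301.24960478 398.98892693]
top table 0.9536317859485735
rim 396 119.40871850278529 ((524.4994506835938, 69.36243438720703), 60.65610122680664)
lidflange 20.775676505623665 ((418.2382507324219, -336.13323974609375), 61.73843765258789)
boss 136 52.4517967230945 ((418.17822265625, -336.1238098144531), 19.86043930053711)
bar 159 91.57942053975648 [ 498.43401597 -159.16068223   90.60678676] ((500.3343811035156, -158.60745239257812), (90.12940979003906, 17.72290802001953), 18.392383575439453)
scoop 1711 ((538.3516845703125, -146.36758422851562), (276.796630859375, 272.5634460449219), 15.754439353942871)
red 228 [458.27533041 216.50454008 301.77236338] [ 174.87073481 -507.88524219  206.58168006] [513.28632185 299.9836478  648.63373545]
```

View pics/crop.png

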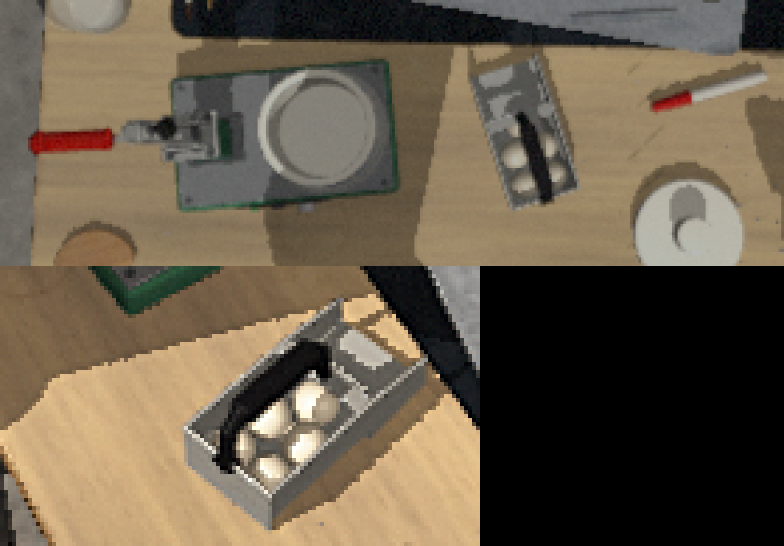

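The crops show five balls in the closed end of the scoop, with the spout pointing to about +x (yaw about 0.33). The black bar runs along it, from about (523,117) to (545,200) in the crop. The jar is open, and the red handle leans away to +y. Next I go above the scoop.

The rows are not in the units I measure in: shifts go in shares of 250 mm and turns go in shares of pi rad. I convert before sending: 210 mm / 250 = 0.84, 168 mm / 250 = 0.672.

```bash
echo '{"deltas":[[0.168, -0.096, -0.02, 0, 0, 0], [0.336, -0.188, -0.04, 0, 0, 0], [0.504, -0.284, -0.06, 0, 0, 0], [0.672, -0.376, -0.08, 0, 0, 0], [0.84, -0.472, -0.1, 0, 0, 0]]}' | python3 nudge.py 60; echo '{"deltas":[[0.16, -0.088, 0, 0, 0, 0], [0.32, -0.176, 0, 0, 0, 0], [0.48, -0.264, 0, 0, 0, 0], [0.6, -0.352, 0, 0, 0, 0], [0.6, -0.352, 0, 0, 0, 0]]}' | python3 nudge.py
cat > w.py <<'E'
from h import *
p,d,K,C=cam("wrist"); save("w1.png",p); P=cloud(d,K,C); hsv=cv2.cvtColor(p,cv2.COLOR_RGB2HSV)
m=(P[...,2]>80)&(P[...,2]<100)&(hsv[...,2]<90)&(np.hypot(P[...,0]-500,P[...,1]+160)<75)
print(m.sum(),np.median(P[m][:,2]),cv2.minAreaRect(P[m][:,:2].astype(np.float32)))
m=(P[...,2]>37)&(P[...,2]<50)&(np.hypot(P[...,0]-525,P[...,1]+150)<110)
print(m.sum(),cv2.minAreaRect(P[m][:,:2].astype(np.float32)))
m=(P[...,2]>5)&(P[...,2]<60)&(np.hypot(P[...,0]-525,P[...,1]+150)<110)
print(m.sum(),cv2.minAreaRect(P[m][:,:2].astype(np.float32)))
s=manip.read_state();print(s["eef_pos"],s["eef_rot"])
E
python3 w.py
```

```text
clock: 0.6
eef_pos: [340.1, -338.4, 230.5]
eef_rot: [-3.141, 0.0, 0.331]
wrist_force: [0.6, -1.1, -0.5]
finger_gap: 60.9
finger_force: 0.0
clock: 1.1
eef_pos: [454.0, -204.9, 230.1]
eef_rot: [-3.141, 0.0, 0.336]
wrist_force: [-0.3, -0.1, -0.3]
finger_gap: 60.0
finger_force: 0.0
1445 89.81591825658427 ((500.7554931640625, -158.8849639892578), (87.23519897460938, 17.689685821533203), 18.449787139892578)
2011 ((526.9288940429688, -150.03550720214844), (160.00828552246094, 80.9994888305664), 18.642576217651367)
7734 ((540.311767578125, -146.76234436035156), (186.0813751220703, 94.13308715820312), 13.50460433959961)
[ 453.07915828 -206.47708647  230.07139107] [-3.14100536e+00  4.92515057e-04  3.35002221e-01]
```

View pics/w1.png

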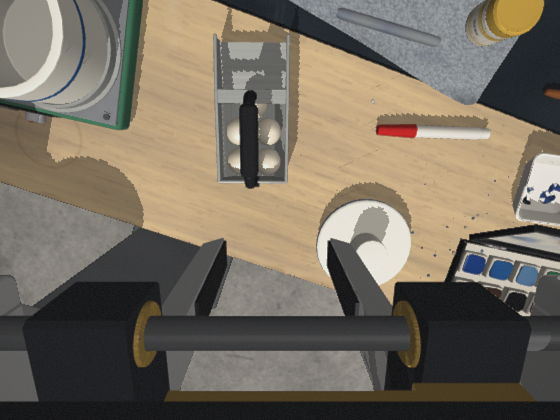

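The wrist view shows the bar from (250,95) to (252,185). The balls sit either side of it, the lid's boss is at (372,258) and the marker is at (432,131). The bar measures 90 mm high and the yaw is 0.323, both consistent with the text. Next I grasp it.

Converted, 140 mm / 250 = 0.56, 120 mm / 250 = 0.48, 0.012 rad / 3.1416 = 0.0038.

```bash
echo '{"deltas":[[0.12, -0.06, 0.08, 0, 0, 0.0038], [0.24, -0.116, 0.2, 0, 0, 0.0038], [0.24, -0.116, 0.36, 0, 0, 0.0038], [0.24, -0.116, 0.48, 0, 0, 0.0038], [0.24, -0.116, 0.56, 0, 0, 0.0038]]}' | python3 nudge.py 60; echo '{"deltas":[[0, 0, 0.056, 0, 0, 0], [0, 0, 0.108, 0, 0, 0], [0, 0, 0.108, 0, 0, 0]]}' | python3 nudge.py; echo '{"deltas":[[0, 0, 0, 0, 0, 0], [0, 0, 0, 0, 0, 0], [0, 0, 0, 0, 0, 0], [0, 0, 0, 0, 0, 0], [0, 0, 0, 0, 0, 0]]}' | python3 nudge.py 0 60
```

```text
clock: 1.65
eef_pos: [498.4, -161.5, 88.0]
eef_rot: [-3.14, 0.002, 0.319]
wrist_force: [0.3, -0.8, -0.5]
finger_gap: 60.1
finger_force: 0.0
clock: 1.95
eef_pos: [499.0, -161.3, 62.3]
eef_rot: [-3.14, 0.001, 0.319]
wrist_force: [0.6, -0.6, 0.8]
finger_gap: 60.0
finger_force: 0.0
clock: 2.45
eef_pos: [499.8, -161.0, 63.7]
eef_rot: [3.141, -0.0, 0.32]
wrist_force: [-0.3, -0.3, 0.5]
finger_gap: 23.5
finger_force: 0.0
```

Converted, -82 mm / 250 = -0.328, -62 mm / 250 = -0.248.

```bash
echo '{"deltas":[[0, 0, 0, 0, 0, 0], [0, 0, 0, 0, 0, 0], [0, 0, 0, 0, 0, 0]]}' | python3 nudge.py; echo '{"deltas":[[0, 0, -0.032, 0, 0, 0], [0, 0, -0.096, 0, 0, 0], [0, 0, -0.168, 0, 0, 0], [0, 0, -0.248, 0, 0, 0], [0, 0, -0.328, 0, 0, 0]]}' | python3 nudge.py;echo '{"deltas":[[0, 0, -0.08, 0, 0, 0], [0, 0, -0.152, 0, 0, 0], [0, 0, -0.208, 0, 0, 0], [0, 0, -0.24, 0, 0, 0], [0, 0, -0.24, 0, 0, 0]]}' | python3 nudge.py
cat > mill.py <<'E'
from h import *
for n in("scene","top"):
    p,d,K,C=cam(n); P=cloud(d,K,C); hsv=cv2.cvtColor(p,cv2.COLOR_RGB2HSV)
    X,Y,Z=[P[...,i] for i in range(3)]
    m=(abs(Z-119)<4)&(np.hypot(X-526,Y-69)<75)&(hsv[...,1]<70)
    q=P[m]; xy=q[:,:2]
    def fit(q):
        A=np.c_[2*q,np.ones(len(q))]; s=np.linalg.lstsq(A,(q**2).sum(1),rcond=None)[0]; return s[:2],np.sqrt(s[2]+s[:2]@s[:2])
    c,r=fit(xy); print(n,"rim fit",c,r,np.median(q[:,2]),cv2.minEnclosingCircle(xy.astype(np.float32)))
    m=(abs(Z-35)<5)&(abs(X-520)<120)&(Y>-40)&(Y<270); print("base",m.sum(),cv2.minAreaRect(P[m][:,:2].astype(np.float32)),np.median(Z[m]))
    m=(hsv[...,1]>170)&((hsv[...,0]<6)|(hsv[...,0]>174))&(Z>195)&(abs(X-505)<50)&(Y>180); q=P[m]; print("red",m.sum(),q.mean(0),np.percentile(q,[2,98],axis=0))
    m=(Z>60)&(X>430)&(X<600)&(Y>140)&(Y<240); q=P[m]; print("clamp",q[:,2].max(),np.percentile(q,[2,98],axis=0))
E
python3 mill.py; python3 -c "
from h import *
p,*_=cam('scene'); save('l.png',cv2.resize(p[150:320,130:330],None,fx=3,fy=3))"
```

```text
clock: 2.75
eef_pos: [499.7, -161.0, 63.5]
eef_rot: [3.142, -0.0, 0.32]
wrist_force: [-0.2, 1.1, -0.0]
finger_gap: 17.7
finger_force: 60.0
clock: 3.25
eef_pos: [499.3, -160.9, 146.3]
eef_rot: [-3.141, 0.001, 0.32]
wrist_force: [0.5, -0.6, -4.0]
finger_gap: 17.6
finger_force: 60.0
clock: 3.75
eef_pos: [499.8, -161.1, 206.3]
eef_rot: [3.141, -0.001, 0.32]
wrist_force: [0.5, 0.1, -4.1]
finger_gap: 17.2
finger_force: 60.0
scene rim fit [527.27992469  67.5361411 ] 57.03707916466058 118.74688865419557 ((526.7926635742188, 68.06647491455078), 63.43861389160156)
base 883 ((506.48052978515625, 110.02252197265625), (245.4827117919922, 139.42230224609375), 89.7075424194336) 35.273885090553904
red 3 [507.70878116 293.57630397 280.75313329] [[504.85628322 290.32435719 279.58978148]
 [510.76654461 298.25066856 281.84046815]]
clamp 129.898310504454 [[491.42097208 167.17524963  63.16653101]
 [532.17429896 202.68788539 124.55450781]]
top rim fit [524.2778163   69.25642982] 56.33003643187758 119.63099737841503 ((524.3882446289062, 69.28943634033203), 60.718021392822266)
base 1968 ((513.7719116210938, 115.71713256835938), (158.83697509765625, 243.00827026367188), 6.163821220397949) 35.59354476209262
red 189 [502.10212932 271.23254276 262.83264455] [[493.31750586 242.7542193  241.61302091]
 [510.61740092 299.07068253 282.33856317]]
clamp 314.9204129803977 [[489.91078993 163.74401623  71.24451186]
 [532.19783378 215.50719557 311.74117626]]
```

View pics/l.png

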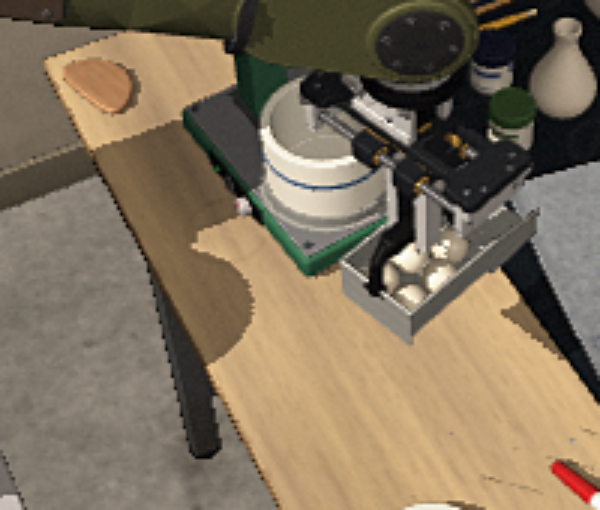

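The scoop is held level with the balls in it. The jar's centre is (525,69) from both views, its rim is at 119, and the mill yaw is about 0.11. Next I carry the scoop gently.

Converted, -78 mm / 250 = -0.312, -56 mm / 250 = -0.224, 0.07 rad / 3.1416 = 0.0223.

```bash
cat > go.py <<'E'
import sys; from h import *
x,y,z,w=map(float,sys.argv[1:5]); t=float(sys.argv[5]) if len(sys.argv)>5 else 0
s=manip.read_state(); A=R.from_euler('xyz',s["eef_rot"]); B=R.from_euler('z',w)*R.from_euler('y',t)*R.from_euler('x',np.pi)
print("shift",A.inv().apply(np.array([x,y,z])-s["eef_pos"]).round(1),"rot",(A.inv()*B).as_rotvec().round(3),s["joints"].round(2) if hasattr(s["joints"],"round") else s["joints"])
E
echo '{"deltas":[[-0.004, -0.024, 0, 0, 0, 0.0016], [-0.012, -0.072, 0, 0, 0, 0.0051], [-0.02, -0.144, 0, 0, 0, 0.0102], [-0.032, -0.224, 0, 0, 0, 0.0159], [-0.044, -0.312, 0, 0, 0, 0.0223]]}' | python3 nudge.py; python3 go.py 395 51.4 206 0.11
```

```text
clock: 4.4
eef_pos: [463.8, -89.1, 205.2]
eef_rot: [-3.141, 0.0, 0.248]
wrist_force: [-0.2, -0.0, -4.2]
finger_gap: 17.5
finger_force: 60.0
shift [ -32.2 -153.1   -0.8] rot [-0.     0.     0.138] [-0.27  0.13  1.73  0.    1.28  1.05]
```

Converted, -106 mm / 250 = -0.424, -88 mm / 250 = -0.352, 0.096 rad / 3.1416 = 0.0306.

```bash
echo '{"deltas":[[-0.02, -0.088, 0, 0, 0, 0.0064], [-0.04, -0.176, 0, 0, 0, 0.0127], [-0.056, -0.264, 0, 0, 0, 0.0191], [-0.072, -0.352, 0, 0, 0, 0.0255], [-0.088, -0.424, 0, 0, 0, 0.0306]]}' | python3 nudge.py; echo '{"deltas":[[-0.012, -0.064, 0, 0, 0, 0.0045], [-0.024, -0.12, 0, 0, 0, 0.0083], [-0.032, -0.16, 0, 0, 0, 0.0115], [-0.036, -0.18, 0, 0, 0, 0.0127], [-0.036, -0.184, 0, 0, 0, 0.0131]]}' | python3 nudge.py; python3 go.py 395 51.4 195 0.11
cat > sc.py <<'E'
from h import *
for n in("top","scene"):
    p,d,K,C=cam(n); P=cloud(d,K,C); X,Y,Z=[P[...,i] for i in range(3)]
    hsv=cv2.cvtColor(p,cv2.COLOR_RGB2HSV)
    m=(Z>140)&(Z<190)&(X>330)&(X<540)&(abs(Y-55)<60)&(hsv[...,1]<60); q=P[m]; f=q[q[:,0]>470]
    print(n,m.sum(),"front x max",np.percentile(q[:,0],99.5),"front y",f[:,1].min() if len(f) else 0,f[:,1].max() if len(f) else 0,"z",np.percentile(f[:,2],[5,50]) if len(f) else 0)
    save("s_%s.png"%n,p)
E
python3 sc.py; python3 -c "
import cv2,numpy as np
a=cv2.imread('pics/s_top.png')[180:290,140:330];b=cv2.imread('pics/s_scene.png')[100:260,170:330]
a=cv2.resize(a,None,fx=2.1,fy=2.1,interpolation=3);b=cv2.resize(b,None,fx=2.4,fy=2.4,interpolation=3)
o=np.zeros((max(a.shape[0],b.shape[0]),a.shape[1]+b.shape[1],3),np.uint8);o[:a.shape[0],:a.shape[1]]=a;o[:b.shape[0],a.shape[1]:]=b;cv2.imwrite('pics/s.png',o)"
```

```text
clock: 4.9
eef_pos: [416.0, 8.4, 205.3]
eef_rot: [-3.141, 0.0, 0.153]
wrist_force: [0.0, -0.2, -4.4]
finger_gap: 17.8
finger_force: 60.0
clock: 5.4
eef_pos: [400.8, 51.5, 205.4]
eef_rot: [-3.142, -0.0, 0.113]
wrist_force: [-0.1, -0.4, -4.7]
finger_gap: 17.5
finger_force: 60.0
shift [-5.8 -0.6 10.4] rot [-0.    -0.     0.003] [ 0.04 -0.03  1.9   0.    1.28  1.49]
top 850 front x max 509.55629238707814 front y 20.686624732634854 103.32557128702744 z [147.82502886 153.88995236]
scene 1287 front x max 513.3037569952954 front y 16.52150820977033 105.80425409897703 z [148.95790884 156.52149323]
```

View pics/s.png

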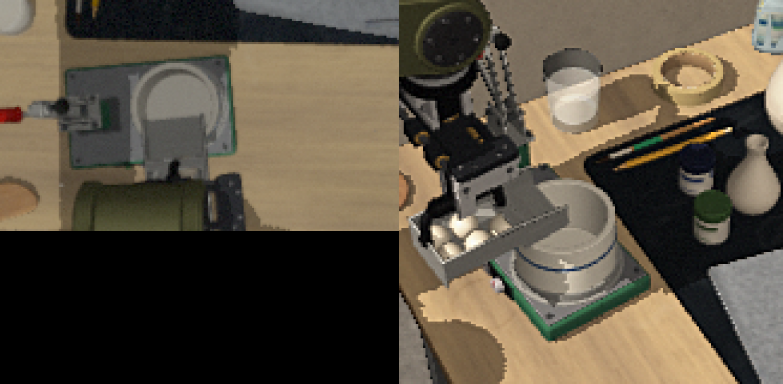

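The views show the scoop level, with its spout at (175,130) over the near half of the jar's mouth at (180,100). The balls are at the back, and the clamp is clear of the gripper. Next I lower it and tip about the lip.

Converted, 10 mm / 250 = 0.04, -6 mm / 250 = -0.024.

```bash
echo '{"deltas":[[-0.012, 0, 0.02, 0, 0, 0], [-0.024, 0, 0.04, 0, 0, 0], [-0.024, 0, 0.04, 0, 0, 0], [-0.024, 0, 0.04, 0, 0, 0], [-0.024, 0, 0.04, 0, 0, 0]]}' | python3 nudge.py; echo '{"deltas":[[0.0084, 0, -0.0168, 0, -0.0127, 0], [0.0172, 0, -0.0332, 0, -0.0255, 0], [0.0272, 0, -0.0492, 0, -0.0382, 0], [0.0372, 0, -0.0648, 0, -0.0509, 0], [0.0484, 0, -0.0804, 0, -0.0637, 0]]}' | python3 nudge.py; python3 go.py 0 0 0 0
```

```text
clock: 6.0
eef_pos: [395.4, 50.2, 195.6]
eef_rot: [-3.142, -0.0, 0.113]
wrist_force: [0.4, -1.3, -5.3]
finger_gap: 17.7
finger_force: 60.0
clock: 6.5
eef_pos: [407.7, 51.6, 215.8]
eef_rot: [3.142, 0.201, 0.113]
wrist_force: [-0.9, 0.3, -5.7]
finger_gap: 17.4
finger_force: 60.0
shift [-359.5    5.4  293.6] rot [0.011 0.201 0.112] [ 0.05  0.1   1.74 -0.01  1.49  1.51]
```

Converted, 10.7 mm / 250 = 0.0428, 8.4 mm / 250 = 0.0336, -0.15 rad / 3.1416 = -0.0477.

```bash
echo '{"deltas":[[0.008, 0, -0.0048, 0, -0.0095, 0], [0.016, 0, -0.0096, 0, -0.0191, 0], [0.0244, 0, -0.0136, 0, -0.0286, 0], [0.0336, 0, -0.018, 0, -0.0382, 0], [0.0428, 0, -0.022, 0, -0.0477, 0]]}' | python3 nudge.py; echo '{"deltas":[[0.006, 0, -0.0128, 0, -0.0095, 0], [0.0128, 0, -0.0252, 0, -0.0191, 0], [0.0196, 0, -0.0372, 0, -0.0286, 0], [0.0272, 0, -0.0492, 0, -0.0382, 0], [0.0348, 0, -0.0612, 0, -0.0477, 0]]}' | python3 nudge.py;  echo '{"deltas":[[0.006, 0, -0.0128, 0, -0.0095, 0], [0.0128, 0, -0.0252, 0, -0.0191, 0], [0.0196, 0, -0.0372, 0, -0.0286, 0], [0.0272, 0, -0.0492, 0, -0.0382, 0], [0.0348, 0, -0.0612, 0, -0.0477, 0]]}' | python3 nudge.py; python3 sc.py; python3 -c "
import cv2,numpy as np
a=cv2.imread('pics/s_top.png')[180:290,140:330];b=cv2.imread('pics/s_scene.png')[100:260,170:330]
a=cv2.resize(a,None,fx=2.1,fy=2.1,interpolation=3);b=cv2.resize(b,None,fx=2.4,fy=2.4,interpolation=3)
o=np.zeros((max(a.shape[0],b.shape[0]),a.shape[1]+b.shape[1],3),np.uint8);o[:a.shape[0],:a.shape[1]]=a;o[:b.shape[0],a.shape[1]:]=b;cv2.imwrite('pics/s2.png',o)"
```

```text
clock: 7.0
eef_pos: [419.3, 53.0, 219.0]
eef_rot: [3.142, 0.351, 0.113]
wrist_force: [0.1, -0.3, -3.0]
finger_gap: 17.3
finger_force: 60.0
clock: 7.5
eef_pos: [432.7, 54.5, 230.5]
eef_rot: [3.142, 0.5, 0.113]
wrist_force: [0.1, 0.3, -3.5]
finger_gap: 17.6
finger_force: 60.0
clock: 8.0
eef_pos: [447.6, 56.1, 239.6]
eef_rot: [3.142, 0.65, 0.113]
wrist_force: [-0.6, 0.3, -1.4]
finger_gap: 17.6
finger_force: 60.0
top 150 front x max 518.7178566613894 front y 20.000215282023305 47.6102541924551 z [140.89447244 145.16277166]
scene 443 front x max 519.4726955862146 front y 15.185737445765426 103.33737766490094 z [142.5853839  157.43690257]
```

View pics/s2.png

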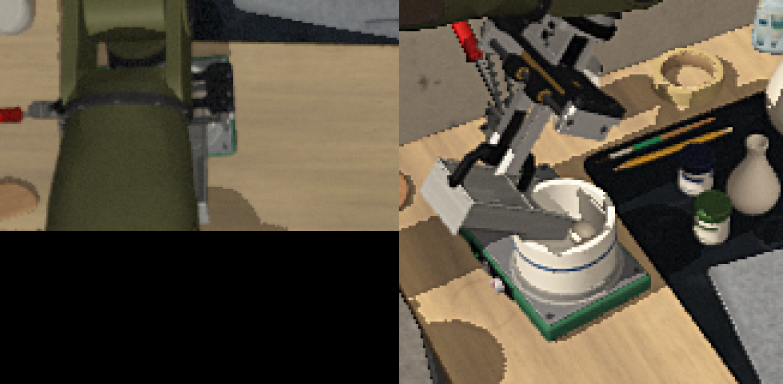

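The view shows the scoop tipped with its lip inside the jar's mouth, and a ball at the lip at (580,232). I hold, then check the weight.

Converted, -5.3 mm / 250 = -0.0212, -3.2 mm / 250 = -0.0128, -0.05 rad / 3.1416 = -0.0159.

```bash
echo '{"deltas":[[0.006, 0, -0.0128, 0, -0.0095, 0], [0.0104, 0, -0.0212, 0, -0.0159, 0], [0.0104, 0, -0.0212, 0, -0.0159, 0], [0.0104, 0, -0.0212, 0, -0.0159, 0], [0.0104, 0, -0.0212, 0, -0.0159, 0]]}' | python3 nudge.py;for i in 1 2; do  echo '{"deltas":[[0, 0, 0, 0, 0, 0], [0, 0, 0, 0, 0, 0]]}' | python3 nudge.py;done; python3 -c "
from h import *
p,d,K,C=cam('scene'); a=cv2.resize(p[140:230,170:290],None,fx=3,fy=3,interpolation=3)
p,d,K,C=cam('wrist'); b=cv2.resize(p,(378,270))
save('s3.png',np.hstack([a,b])); print(manip.read_state()['wrist_force'])"
```

```text
clock: 8.6
eef_pos: [452.2, 56.7, 242.2]
eef_rot: [-3.142, 0.699, 0.113]
wrist_force: [0.6, 0.4, -2.4]
finger_gap: 17.4
finger_force: 60.0
clock: 8.8
eef_pos: [452.2, 56.7, 242.2]
eef_rot: [3.142, 0.7, 0.113]
wrist_force: [-0.1, -0.9, -1.9]
finger_gap: 17.4
finger_force: 60.0
clock: 9.0
eef_pos: [452.3, 56.7, 242.1]
eef_rot: [3.142, 0.7, 0.113]
wrist_force: [0.3, 0.4, -3.0]
finger_gap: 17.5
finger_force: 60.0
[-0.0962962   0.80806729 -2.93441444]
```

View pics/s3.png

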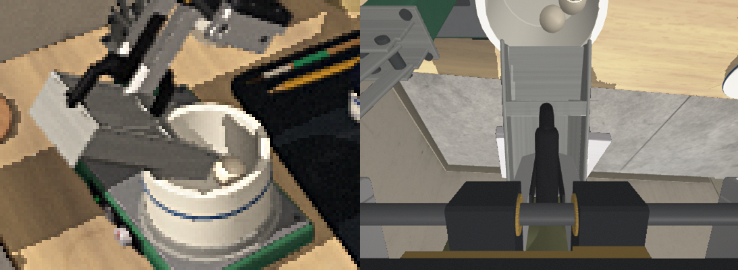

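The scoop is empty: the wrist view shows a bare channel, with balls in the jar at (555,15). I lift and level the scoop.

Converted, -23 mm / 250 = -0.092, -19 mm / 250 = -0.076.

```bash
echo '{"deltas":[[-0.024, 0, -0.032, 0, 0, 0], [-0.064, 0, -0.076, 0, 0, 0], [-0.076, 0, -0.092, 0, 0, 0]]}' | python3 nudge.py; echo '{"deltas":[[-0.024, 0, 0.06, 0, 0.0446, 0], [-0.0388, 0, 0.124, 0, 0.0891, 0], [-0.0452, 0, 0.1904, 0, 0.1337, 0], [-0.0416, 0, 0.256, 0, 0.1783, 0], [-0.0296, 0, 0.32, 0, 0.2228, 0]]}' | python3 nudge.py; echo '{"deltas":[[0, 0, -0.04, 0, 0, 0], [0, 0, -0.04, 0, 0, 0]]}' | python3 nudge.py; python3 go.py 499.7 -161 210 0.32; python3 -c "
from h import *
p,d,K,C=cam('top'); P=cloud(d,K,C); m=(np.hypot(P[...,0]-525,P[...,1]-69)<50)&(P[...,2]>20)&(P[...,2]<118); print(m.sum(),np.histogram(P[m][:,2],[20,38,46,54,62,70,78,86,94,118]))
p,d,K,C=cam('wrist'); P=cloud(d,K,C); save('w5.png',p); m=(P[...,2]<230)&(P[...,2]>130); print(m.sum())
m=(np.hypot(P[...,0]-525,P[...,1]-69)<50)&(P[...,2]>20)&(P[...,2]<118); print(m.sum(),np.histogram(P[m][:,2],[20,38,46,54,62,70,78,86,94,118]))
"
```

```text
clock: 9.4
eef_pos: [452.9, 56.8, 274.2]
eef_rot: [3.141, 0.697, 0.113]
wrist_force: [-0.8, 0.1, -3.1]
finger_gap: 17.4
finger_force: 60.0
clock: 9.9
eef_pos: [395.6, 50.3, 216.3]
eef_rot: [3.141, -0.008, 0.113]
wrist_force: [0.1, -0.6, -1.5]
finger_gap: 17.5
finger_force: 60.0
clock: 10.1
eef_pos: [396.0, 50.3, 227.8]
eef_rot: [3.141, -0.002, 0.113]
wrist_force: [0.8, -1.0, -1.2]
finger_gap: 17.3
finger_force: 60.0
shift [ 79.2 221.6  18. ] rot [ 0.    -0.002 -0.207] [ 0.03 -0.07  1.88 -0.    1.33  1.49]
585 (array([ 35, 251,   6,  22, 105,  78,  19,  53,  16]), array([ 20,  38,  46,  54,  62,  70,  78,  86,  94, 118]))
28620
4459 (array([  96, 1650,    6,  279, 1169,  270,  259,  723,    7]), array([ 20,  38,  46,  54,  62,  70,  78,  86,  94, 118]))
```

View pics/w5.png

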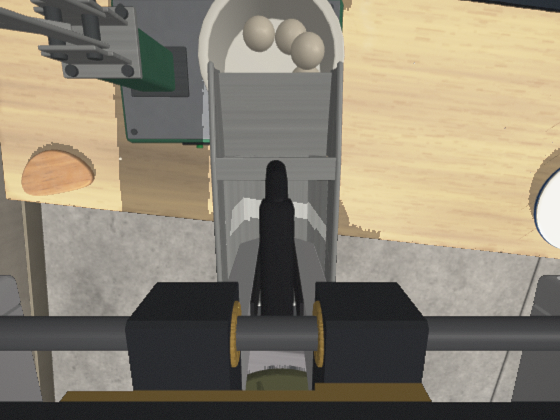

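The wrist view shows the scoop empty and level, and at least four balls in the jar, at (258,33), (290,36), (307,50) and (305,70). I put the scoop back where it stood.

Converted, 200 mm / 250 = 0.8, 156 mm / 250 = 0.624, -0.207 rad / 3.1416 = -0.0659.

```bash
echo '{"deltas":[[0.04, 0.1, 0, 0, 0, -0.0095], [0.096, 0.268, 0, 0, 0, -0.0191], [0.16, 0.448, 0, 0, 0, -0.0318], [0.224, 0.624, 0, 0, 0, -0.0477], [0.288, 0.8, 0, 0, 0, -0.0659]]}' | python3 nudge.py;python3 go.py 499.7 -161 140 0.32
```

```text
clock: 10.7
eef_pos: [491.3, -142.6, 225.4]
eef_rot: [-3.141, 0.001, 0.322]
wrist_force: [-0.5, 0.8, -1.7]
finger_gap: 17.5
finger_force: 60.0
shift [ 2.2 20.2 85.4] rot [-0.001  0.001  0.002] [-0.35  0.2   1.6  -0.    1.34  0.89]
```

Converted, 145 mm / 250 = 0.58, 125 mm / 250 = 0.5.

```bash
echo '{"deltas":[[0.008, 0.08, 0.1, 0, 0, 0], [0.008, 0.08, 0.24, 0, 0, 0], [0.008, 0.08, 0.38, 0, 0, 0], [0.008, 0.08, 0.5, 0, 0, 0], [0.008, 0.08, 0.58, 0, 0, 0]]}' | python3 nudge.py;echo '{"deltas":[[0, 0, 0.032, 0, 0, 0], [0, 0, 0.052, 0, 0, 0], [0, 0, 0.064, 0, 0, 0], [0, 0, 0.064, 0, 0, 0]]}' | python3 nudge.py; python3 -c "
from h import *
p,d,K,C=cam('top'); P=cloud(d,K,C); m=(np.hypot(P[...,0]-525,P[...,1]-69)<50)&(P[...,2]>38)&(P[...,2]<110); m=(np.hypot(P[...,0]-525,P[...,1]-69)<75); v,u=np.where(m)
save('j.png',cv2.resize(p[v.min():v.max(),u.min():u.max()],None,fx=7,fy=7,interpolation=3))"
```

```text
clock: 11.2
eef_pos: [498.1, -158.8, 77.8]
eef_rot: [-3.139, 0.003, 0.32]
wrist_force: [0.5, -0.4, -2.9]
finger_gap: 17.4
finger_force: 60.0
clock: 11.6
eef_pos: [498.4, -158.8, 65.0]
eef_rot: [3.141, -0.0, 0.32]
wrist_force: [-1.0, 0.6, -1.3]
finger_gap: 17.5
finger_force: 60.0
```

View pics/j.png

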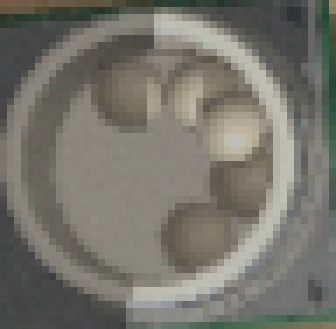

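All five balls are in the jar, at (125,92), (195,93), (235,130), (245,187) and (195,235). I set the scoop down and release it.

The rows are not in the units I measure in: shifts go in shares of 250 mm and turns go in shares of pi rad. I convert before sending: 1.5 mm / 250 = 0.006.

```bash
echo '{"deltas":[[0, 0, 0.006, 0, 0, 0], [0, 0, 0.006, 0, 0, 0]]}' | python3 nudge.py;  echo '{"deltas":[[0, 0, 0, 0, 0, 0], [0, 0, 0, 0, 0, 0], [0, 0, 0, 0, 0, 0], [0, 0, 0, 0, 0, 0], [0, 0, 0, 0, 0, 0]]}' | python3 nudge.py 60; echo '{"deltas":[[0, 0, -0.04, 0, 0, 0], [0, 0, -0.14, 0, 0, 0], [0, 0, -0.3, 0, 0, 0], [0, 0, -0.48, 0, 0, 0], [0, 0, -0.64, 0, 0, 0]]}' | python3 nudge.py; python3 go.py 418.6 -336.5 140 0.33
python3 - <<'E'
from h import *
for n in("top","wrist"):
    p,d,K,C=cam(n); P=cloud(d,K,C); hsv=cv2.cvtColor(p,cv2.COLOR_RGB2HSV); X,Y,Z=[P[...,i] for i in range(3)]
    m=(Z>80)&(Z<100)&(hsv[...,2]<90)&(np.hypot(X-498,Y+160)<55); print(n,"bar z",np.median(Z[m]),cv2.minAreaRect(P[m][:,:2].astype(np.float32)))
    m=(Z>46)&(Z<58)&(np.hypot(X-419,Y+337)<40); print("boss",m.sum(),np.median(Z[m]),cv2.minEnclosingCircle(P[m][:,:2].astype(np.float32)))
    m=(abs(Z-20)<5)&(np.hypot(X-419,Y+337)<75); print("flange",m.sum(),cv2.minEnclosingCircle(P[m][:,:2].astype(np.float32)))
    m=(Z>150)&(Z<330)&(X>430)&(X<600)&(Y>140); print("clamp",np.nanpercentile(P[m],[2,98],axis=0).round(),P[m][:,2].max()) if m.any() else 0
E
```

```text
clock: 11.85
eef_pos: [498.3, -158.8, 63.6]
eef_rot: [3.141, -0.001, 0.32]
wrist_force: [1.1, -0.3, -0.9]
finger_gap: 17.7
finger_force: 60.0
clock: 12.35
eef_pos: [498.0, -158.7, 63.1]
eef_rot: [3.142, -0.0, 0.32]
wrist_force: [-0.0, -0.4, -0.1]
finger_gap: 54.3
finger_force: 0.0
clock: 12.85
eef_pos: [497.8, -158.6, 226.0]
eef_rot: [3.141, -0.001, 0.32]
wrist_force: [0.3, -0.2, 0.1]
finger_gap: 60.1
finger_force: 0.0
shift [-131.2  143.9   86. ] rot [ 0.001 -0.001 -0.01 ] [-0.38  0.22  1.57  0.    1.35  0.87]
top bar z nan ((0.0, 0.0), (0.0, 0.0), 0.0)
boss 131 52.38899824838609 ((417.9437561035156, -335.8104248046875), 19.867570877075195)
flange 900 ((418.32110595703125, -336.36859130859375), 61.16983413696289)
clamp [[490. 165. 156.]
 [532. 298. 311.]] 315.29730302237294
wrist bar z 89.90359819319883 ((500.2773742675781, -157.32054138183594), (88.43907928466797, 16.997629165649414), 18.292407989501953)
boss 207 50.871892612265356 ((423.83673095703125, -333.7050476074219), 15.63626480102539)
flange 1954 ((420.0633544921875, -335.8193664550781), 61.09346008300781)
  return _methods._mean(a, axis=axis, dtype=dtype,
  ret = ret.dtype.type(ret / rcount)
```

Converted, 144 mm / 250 = 0.576, -131 mm / 250 = -0.524, -0.58 rad / 3.1416 = -0.1846.

```bash
echo '{"deltas":[[-0.12, 0.132, 0, 0, 0, -0.0382], [-0.248, 0.272, 0.04, 0, 0, -0.0764], [-0.38, 0.416, 0.12, 0, 0, -0.1146], [-0.48, 0.528, 0.2, 0, 0, -0.1528], [-0.524, 0.576, 0.28, 0, 0, -0.1846]]}' | python3 nudge.py 66;python3 go.py 419 -336.3 110 0.9; python3 - <<'E'
from h import *
p,d,K,C=cam("wrist"); P=cloud(d,K,C); X,Y,Z=[P[...,i] for i in range(3)]
m=(Z>46)&(Z<58)&(np.hypot(X-419,Y+337)<40); print("boss",m.sum(),np.median(Z[m]),cv2.minEnclosingCircle(P[m][:,:2].astype(np.float32)))
m=(abs(Z-20)<5)&(np.hypot(X-419,Y+337)<75); print("flange",m.sum(),cv2.minEnclosingCircle(P[m][:,:2].astype(np.float32)))
E
```

```text
clock: 13.45
eef_pos: [417.1, -339.0, 152.0]
eef_rot: [-3.141, 0.0, 0.902]
wrist_force: [0.3, -0.3, -0.3]
finger_gap: 66.4
finger_force: 0.0
shift [ 3.3 -0.2 42. ] rot [-0.     0.     0.002] [-0.75  0.32  1.62 -0.    1.2  -0.08]
boss 1446 51.08970294517027 ((419.6747131347656, -336.48651123046875), 19.871862411499023)
flange 9803 ((419.3521423339844, -336.6144104003906), 61.47503662109375)
```

Converted, 127 mm / 250 = 0.508, 116 mm / 250 = 0.464.

```bash
echo '{"deltas":[[0.012, 0, 0.1, 0, 0, 0], [0.012, 0, 0.24, 0, 0, 0], [0.012, 0, 0.38, 0, 0, 0], [0.012, 0, 0.464, 0, 0, 0], [0.012, 0, 0.508, 0, 0, 0]]}' | python3 nudge.py; echo '{"deltas":[[0, 0, 0, 0, 0, 0], [0, 0, 0, 0, 0, 0], [0, 0, 0, 0, 0, 0], [0, 0, 0, 0, 0, 0], [0, 0, 0, 0, 0, 0]]}' | python3 nudge.py 0 40;echo '{"deltas":[[0, 0, 0, 0, 0, 0], [0, 0, 0, 0, 0, 0]]}' | python3 nudge.py
```

```text
clock: 14.0
eef_pos: [420.3, -333.2, 24.3]
eef_rot: [-3.139, -0.0, 0.899]
wrist_force: [0.6, 0.4, -0.3]
finger_gap: 66.0
finger_force: 0.0
clock: 14.5
eef_pos: [421.2, -334.6, 27.2]
eef_rot: [3.14, 0.0, 0.9]
wrist_force: [-0.8, 2.1, 7.3]
finger_gap: 39.1
finger_force: 40.0
clock: 14.7
eef_pos: [421.2, -334.6, 27.2]
eef_rot: [3.14, 0.0, 0.9]
wrist_force: [-1.0, 0.2, 6.7]
finger_gap: 39.5
finger_force: 40.0
```

Converted, -165 mm / 250 = -0.66, -120 mm / 250 = -0.48.

```bash
echo '{"deltas":[[0, 0, -0.04, 0, 0, 0], [0, 0, -0.16, 0, 0, 0], [0, 0, -0.32, 0, 0, 0], [0, 0, -0.48, 0, 0, 0], [0, 0, -0.66, 0, 0, 0]]}' | python3 nudge.py; python3 go.py 524.9 71.6 190 1.68
```

```text
clock: 15.2
eef_pos: [420.1, -333.7, 192.6]
eef_rot: [-3.14, -0.0, 0.9]
wrist_force: [1.9, -0.5, -3.4]
finger_gap: 39.5
finger_force: 40.0
shift [ 382.5 -169.9    2.9] rot [-0.001 -0.001 -0.78 ] [-0.74  0.28  1.58 -0.    1.29 -0.07]
```

Converted, 200 mm / 250 = 0.8, 158 mm / 250 = 0.632, -0.39 rad / 3.1416 = -0.1241.

```bash
echo '{"deltas":[[0.12, -0.052, 0, 0, 0, -0.0223], [0.288, -0.128, 0, 0, 0, -0.0477], [0.46, -0.204, 0, 0, 0, -0.0732], [0.632, -0.28, 0, 0, 0, -0.0987], [0.8, -0.356, 0, 0, 0, -0.1241]]}' | python3 nudge.py; python3 go.py 524.9 71.6 190 1.68
```

```text
clock: 15.7
eef_pos: [475.2, -120.3, 191.6]
eef_rot: [3.141, -0.0, 1.293]
wrist_force: [0.8, -0.6, -3.4]
finger_gap: 39.7
finger_force: 40.0
shift [198.2  -4.9   1.6] rot [ 0.     0.    -0.387] [-0.32  0.18  1.7   0.    1.26 -0.04]
```

Converted, 180 mm / 250 = 0.72, 158 mm / 250 = 0.632, -0.387 rad / 3.1416 = -0.1232.

```bash
echo '{"deltas":[[0.16, -0.004, 0, 0, 0, -0.0255], [0.328, -0.008, 0, 0, 0, -0.0509], [0.496, -0.012, 0, 0, 0, -0.0764], [0.632, -0.016, 0, 0, 0, -0.1019], [0.72, -0.02, 0, 0, 0, -0.1232]]}' | python3 nudge.py;echo '{"deltas":[[0, 0, 0, 0, 0, 0], [0, 0, 0, 0, 0, 0]]}' | python3 nudge.py; python3 go.py 524.9 71.6 190 1.68; cat > lid.py <<'E'
from h import *
s=manip.read_state(); e=s["eef_pos"]; zf=e[2]-27.2+20
def fit(q):
    for _ in range(4):
        A=np.c_[2*q,np.ones(len(q))]; t=np.linalg.lstsq(A,(q**2).sum(1),rcond=None)[0]; c=t[:2]; r=np.sqrt(t[2]+c@c); k=abs(np.hypot(*(q-c).T)-r); q=q[k<max(2,1.5*np.median(k))]
    return c.round(1),r.round(1),len(q)
for n in("wrist","scene","top"):
    p,d,K,C=cam(n); save("lid_%s.png"%n,p); P=cloud(d,K,C); X,Y,Z=[P[...,i] for i in range(3)]
    m=(abs(Z-zf)<6)&(np.hypot(X-e[0],Y-e[1])<75); q=P[m]
    if len(q)<50: print(n,"no"); continue
    pl=np.linalg.lstsq(np.c_[q[:,:2]-e[:2],np.ones(len(q))],q[:,2],rcond=None)[0]
    ed=cv2.morphologyEx(m.astype(np.uint8),cv2.MORPH_GRADIENT,np.ones((3,3)))>0
    h=cv2.convexHull(q[:,:2].astype(np.float32))[:,0]; print(n,len(q),"flange z",np.median(q[:,2]),"slope",pl.round(3),"hull fit",fit(h),"mec",cv2.minEnclosingCircle(h))
    m=(abs(Z-119)<4)&(np.hypot(X-525,Y-69)<70); q=P[m]; h=cv2.convexHull(q[:,:2].astype(np.float32))[:,0] if len(q)>30 else None
    if h is not None: print("  rim",len(q),fit(h))
E
python3 lid.py
```

```text
clock: 16.2
eef_pos: [520.4, 54.4, 191.4]
eef_rot: [-3.141, -0.0, 1.682]
wrist_force: [1.4, -0.2, -4.1]
finger_gap: 39.8
finger_force: 40.0
clock: 16.4
eef_pos: [520.2, 52.1, 191.2]
eef_rot: [-3.141, 0.0, 1.677]
wrist_force: [-0.1, -0.3, -2.8]
finger_gap: 39.0
finger_force: 40.0
shift [18.9  6.7  1.2] rot [-0.     0.    -0.003] [ 0.03  0.25  1.62 -0.    1.27 -0.08]
wrist 16645 flange z 183.13026331016505 slope [-2.00000e-03 -3.00000e-03  1.83144e+02] hull fit (array([520.3,  49.6]), np.float64(61.2), 46) mec ((520.0713500976562, 50.17100524902344), 61.53055191040039)
  rim 2179 (array([526. ,  69.8]), np.float64(60.4), 40)
scene 848 flange z 184.38897817044784 slope [4.00000e-03 2.00000e-03 1.84283e+02] hull fit (array([520.5,  46.8]), np.float64(61.8), 25) mec ((520.6416625976562, 47.42401123046875), 63.75664138793945)
  rim 181 (array([525.3,  64.7]), np.float64(59.8), 14)
top 227 flange z 184.3782655327327 slope [0.00000e+00 4.20000e-02 1.86457e+02] hull fit (array([518.4,  46.2]), np.float64(58.5), 14) mec ((517.9025268554688, 13.795722961425781), 48.914215087890625)
```

Converted, 38 mm / 250 = 0.152, 19.1 mm / 250 = 0.0764.

```bash
echo '{"deltas":[[0.032, 0.012, 0.02, 0, 0, 0], [0.064, 0.024, 0.06, 0, 0, 0], [0.0764, 0.03, 0.112, 0, 0, 0], [0.0764, 0.03, 0.152, 0, 0, 0], [0.0764, 0.03, 0.152, 0, 0, 0]]}' | python3 nudge.py;echo '{"deltas":[[0, 0, 0, 0, 0, 0], [0, 0, 0, 0, 0, 0]]}' | python3 nudge.py; python3 lid.py
```

```text
clock: 17.05
eef_pos: [525.1, 71.9, 150.9]
eef_rot: [-3.138, -0.0, 1.677]
wrist_force: [-0.5, 0.1, -4.4]
finger_gap: 39.2
finger_force: 40.0
clock: 17.25
eef_pos: [526.2, 71.8, 153.4]
eef_rot: [3.141, 0.0, 1.677]
wrist_force: [0.6, 0.3, -4.4]
finger_gap: 39.2
finger_force: 40.0
wrist 16659 flange z 145.36100439484528 slope [-1.00000e-03 -3.00000e-03  1.45375e+02] hull fit (array([526.3,  69.2]), np.float64(61.2), 44) mec ((526.3005981445312, 70.05400085449219), 61.31987380981445)
  rim 178 (array([525.9,  70.3]), np.float64(60.1), 17)
scene 795 flange z 146.7370867793868 slope [-0.00000e+00  3.00000e-03  1.46749e+02] hull fit (array([526.3,  67.1]), np.float64(60.9), 32) mec ((527.129638671875, 67.04412841796875), 62.690635681152344)
  rim 167 (array([525.6,  64.9]), np.float64(59.0), 18)
top 280 flange z 146.96017734806048 slope [1.00000e-03 3.70000e-02 1.48637e+02] hull fit (array([524.4,  67.9]), np.float64(59.8), 13) mec ((524.8800048828125, 37.79961395263672), 50.870819091796875)
```

Converted, 16 mm / 250 = 0.064, 15 mm / 250 = 0.06.

```bash
echo '{"deltas":[[0.0028, -0.0008, 0.02, 0, 0, 0], [0.0028, -0.0008, 0.036, 0, 0, 0], [0.0028, -0.0008, 0.048, 0, 0, 0], [0.0028, -0.0008, 0.06, 0, 0, 0], [0.0028, -0.0008, 0.064, 0, 0, 0]]}' | python3 nudge.py; echo '{"deltas":[[0, 0, 0.004, 0, 0, 0], [0, 0, 0.004, 0, 0, 0]]}' | python3 nudge.py
```

```text
clock: 17.9
eef_pos: [525.5, 72.5, 136.6]
eef_rot: [-3.141, -0.0, 1.677]
wrist_force: [-0.3, -0.2, -3.5]
finger_gap: 39.3
finger_force: 40.0
clock: 18.1
eef_pos: [525.7, 72.6, 136.2]
eef_rot: [3.141, -0.0, 1.677]
wrist_force: [-1.1, 0.7, -1.9]
finger_gap: 39.3
finger_force: 40.0
```

Converted, 1.2 mm / 250 = 0.0048, 0.7 mm / 250 = 0.0028.

```bash
echo '{"deltas":[[0, 0, 0.0028, 0, 0, 0], [0, 0, 0.0048, 0, 0, 0]]}' | python3 nudge.py; echo '{"deltas":[[0, 0, 0, 0, 0, 0], [0, 0, 0, 0, 0, 0], [0, 0, 0, 0, 0, 0], [0, 0, 0, 0, 0, 0]]}' | python3 nudge.py 66; python3 lid.py; python3 go.py 512 340 330 1.68
```

```text
clock: 18.3
eef_pos: [525.8, 72.6, 136.1]
eef_rot: [3.141, 0.0, 1.677]
wrist_force: [-10.2, -0.8, 15.3]
finger_gap: 39.2
finger_force: 40.0
clock: 18.7
eef_pos: [525.8, 72.5, 134.8]
eef_rot: [3.141, 0.0, 1.677]
wrist_force: [0.6, 0.9, 1.1]
finger_gap: 65.3
finger_force: 0.0
wrist 18087 flange z 128.1206054268067 slope [-0.00000e+00 -3.00000e-03  1.28108e+02] hull fit (array([525.9,  70.4]), np.float64(61.0), 68) mec ((525.7891235351562, 70.4472885131836), 61.423912048339844)
  rim 37 (array([525.7,  72.2]), np.float64(59.1), 13)
scene 761 flange z 129.1515862125193 slope [6.00000e-03 6.00000e-03 1.29138e+02] hull fit (array([526.5,  68.1]), np.float64(61.2), 27) mec ((529.3319702148438, 68.07013702392578), 64.20083618164062)
  rim 86 (array([525.7,  65.6]), np.float64(60.0), 15)
top 260 flange z 129.42264226693806 slope [0.00000e+00 1.50000e-02 1.29986e+02] hull fit (array([523.8,  67.5]), np.float64(58.6), 12) mec ((525.5287475585938, 38.470115661621094), 51.4941520690918)
shift [ 267.4   14.6 -195.2] rot [ 0.    -0.    -0.003] [ 0.07  0.33  1.66  0.    1.16 -0.04]
```

The lid is home: its flange top is at 128–129 and level, and it is centred. Next I close the fingers, rise over the clamp and come down outside the handle.

Converted, -208 mm / 250 = -0.832, -160 mm / 250 = -0.64.

```bash
echo '{"deltas":[[0, 0, -0.08, 0, 0, 0], [0, 0, -0.26, 0, 0, 0], [0, 0, -0.448, 0, 0, 0], [0, 0, -0.64, 0, 0, 0], [0, 0, -0.832, 0, 0, 0]]}' | python3 nudge.py; echo '{"deltas":[[0.08, 0, -0.08, 0, 0, 0], [0.26, 0, -0.12, 0, 0, 0], [0.448, 0, -0.12, 0, 0, 0], [0.64, 0, -0.12, 0, 0, 0], [0.832, 0, -0.12, 0, 0, 0]]}' | python3 nudge.py 0 20;  echo '{"deltas":[[0.18, 0, 0, 0, 0, 0], [0.28, 0, 0, 0, 0, 0], [0.28, 0, 0, 0, 0, 0]]}' | python3 nudge.py; python3 go.py 497 340 255 1.68; python3 - <<'E'
from h import *
p,d,K,C=cam("wrist"); P=cloud(d,K,C); save("c.png",p)
hsv=cv2.cvtColor(p,cv2.COLOR_RGB2HSV)
m=(hsv[...,1]>170)&((hsv[...,0]<6)|(hsv[...,0]>174))&(P[...,2]>195); q=P[m]
if len(q): print(len(q),q.mean(0),np.percentile(q,[2,98],axis=0).round())
m=(abs(P[...,2]-129)<6)&(np.hypot(P[...,0]-525,P[...,1]-69)<70);q=P[m]
if len(q): print(cv2.minEnclosingCircle(q[:,:2].astype(np.float32)),np.median(q[:,2]))
E
```

```text
clock: 19.35
eef_pos: [525.3, 72.5, 344.9]
eef_rot: [3.141, -0.0, 1.677]
wrist_force: [1.5, -0.3, 0.2]
finger_gap: 65.7
finger_force: 0.0
clock: 19.85
eef_pos: [503.2, 281.2, 373.0]
eef_rot: [3.141, -0.0, 1.677]
wrist_force: [0.9, -0.2, 0.8]
finger_gap: 29.3
finger_force: 0.0
clock: 20.15
eef_pos: [495.4, 351.7, 371.8]
eef_rot: [-3.14, 0.0, 1.68]
wrist_force: [-0.2, -0.3, -0.5]
finger_gap: 5.2
finger_force: 0.0
shift [-11.8   0.5 116.8] rot [-0.001  0.     0.   ] [0.56 0.38 1.04 0.   1.72 0.45]
425 [502.79423936 282.05283514 268.11247989] [[497. 246. 241.]
 [510. 306. 281.]]
((525.439208984375, 56.254119873046875), 40.32764434814453) 128.13918223955662
```

Converted, 117 mm / 250 = 0.468, 105 mm / 250 = 0.42.

```bash
echo '{"deltas":[[0, 0, 0.12, 0, 0, 0], [0, 0, 0.28, 0, 0, 0], [0, 0, 0.42, 0, 0, 0], [0, 0, 0.468, 0, 0, 0], [0, 0, 0.468, 0, 0, 0]]}' | python3 nudge.py; echo '{"deltas":[[-0.06, 0, 0, 0, 0, 0], [-0.12, 0, 0, 0, 0, 0], [-0.16, 0, 0, 0, 0, 0], [-0.2, 0, 0, 0, 0, 0], [-0.24, 0, 0, 0, 0, 0]]}' | python3 nudge.py
```

```text
clock: 20.7
eef_pos: [496.3, 348.0, 255.2]
eef_rot: [-3.14, 0.001, 1.676]
wrist_force: [0.4, 0.5, 0.7]
finger_gap: 0.3
finger_force: 0.0
clock: 21.2
eef_pos: [503.5, 299.5, 268.3]
eef_rot: [3.12, -0.026, 1.684]
wrist_force: [-2.6, 31.8, 27.4]
finger_gap: 0.3
finger_force: 15.7
```

Converted, -40 mm / 250 = -0.16, -30 mm / 250 = -0.12.

```bash
echo '{"deltas":[[-0.04, 0, 0, 0, 0, 0], [-0.08, 0, 0, 0, 0, 0], [-0.12, 0, 0, 0, 0, 0], [-0.16, 0, 0, 0, 0, 0]]}' | python3 nudge.py
```

```text
clock: 21.6
eef_pos: [507.1, 248.2, 256.3]
eef_rot: [3.141, -0.0, 1.676]
wrist_force: [1.1, 1.2, 1.0]
finger_gap: 0.0
finger_force: 0.5
```

```bash
python3 - <<'E'
from h import *
im=[]
for n in("scene","top","wrist"):
    p,d,K,C=cam(n); P=cloud(d,K,C)
    hsv=cv2.cvtColor(p,cv2.COLOR_RGB2HSV)
    m=(hsv[...,1]>170)&((hsv[...,0]<6)|(hsv[...,0]>174))&(P[...,2]>195)&(P[...,1]>150)&(abs(P[...,0]-505)<60); q=P[m]
    if len(q): print(n,len(q),q.mean(0),np.percentile(q,[2,98],axis=0).round())
    im.append(cv2.resize(p[70:220,150:270],(280,350),interpolation=3) if n=="scene" else cv2.resize(p,(466,350)) if n=="wrist" else p[:1])
save("c2.png",np.hstack([im[0],im[2]]))
E
```

```text
scene 171 [507.33381175 213.57048887 293.24203224] [[500. 202. 258.]
 [516. 230. 326.]]
top 121 [508.85666916 211.60213732 299.99173908] [[501. 202. 261.]
 [517. 225. 327.]]
wrist 270 [509.6264046  223.48353058 322.53972837] [[508. 216. 320.]
 [512. 230. 324.]]
```

View pics/c2.png

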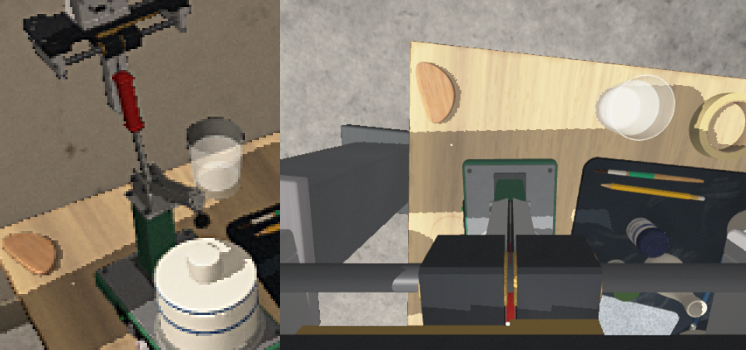

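The scene view shows the handle nearly upright at (125,100), with the clamp arm at (175,190) coming down over the lid. I keep pushing gently to the stop.

Converted, -22 mm / 250 = -0.088, -18 mm / 250 = -0.072.

```bash
echo '{"deltas":[[-0.024, 0, 0, 0, 0, 0], [-0.048, 0, 0, 0, 0, 0], [-0.072, 0, 0, 0, 0, 0], [-0.088, 0, 0, 0, 0, 0]]}' | python3 nudge.py; echo '{"deltas":[[-0.012, 0, 0, 0, 0, 0], [-0.024, 0, 0, 0, 0, 0]]}' | python3 nudge.py
```

```text
clock: 22.15
eef_pos: [509.2, 227.1, 255.8]
eef_rot: [-3.141, 0.0, 1.677]
wrist_force: [0.1, -0.0, -1.0]
finger_gap: 0.4
finger_force: 0.4
clock: 22.35
eef_pos: [509.8, 221.5, 255.8]
eef_rot: [-3.142, -0.0, 1.677]
wrist_force: [0.4, 0.4, 0.5]
finger_gap: 0.6
finger_force: 0.0
```

Converted, -5 mm / 250 = -0.02, -3 mm / 250 = -0.012.

```bash
echo '{"deltas":[[-0.012, 0, 0, 0, 0, 0], [-0.02, 0, 0, 0, 0, 0]]}' | python3 nudge.py; echo '{"deltas":[[-0.008, 0, 0, 0, 0, 0], [-0.016, 0, 0, 0, 0, 0]]}' | python3 nudge.py;  echo '{"deltas":[[-0.004, 0, 0, 0, 0, 0], [-0.008, 0, 0, 0, 0, 0]]}' | python3 nudge.py; cat > cl.py <<'E'
from h import *
for n in("scene","top"):
    p,d,K,C=cam(n); P=cloud(d,K,C)
    hsv=cv2.cvtColor(p,cv2.COLOR_RGB2HSV)
    m=(hsv[...,1]>170)&((hsv[...,0]<6)|(hsv[...,0]>174))&(P[...,2]>195)&(P[...,1]>150)&(abs(P[...,0]-505)<60); q=P[m]
    if len(q): print(n,len(q),q.mean(0),np.percentile(q,[2,98],axis=0).round(), "dy/dz",np.polyfit(q[:,2],q[:,1],1) if n=="scene" else "")
E
python3 cl.py
```

```text
clock: 22.55
eef_pos: [509.9, 220.5, 256.0]
eef_rot: [3.14, -0.007, 1.68]
wrist_force: [0.3, 43.5, -3.6]
finger_gap: 0.4
finger_force: 21.3
clock: 22.75
eef_pos: [509.8, 220.5, 256.1]
eef_rot: [3.139, -0.014, 1.683]
wrist_force: [0.4, 73.6, -5.4]
finger_gap: 0.3
finger_force: 36.4
clock: 22.95
eef_pos: [509.8, 220.5, 256.1]
eef_rot: [3.139, -0.017, 1.685]
wrist_force: [0.6, 83.7, -5.3]
finger_gap: 0.3
finger_force: 41.0
scene 165 [509.22872666 193.10749324 295.92386183] [[502. 186. 258.]
 [520. 205. 328.]] dy/dz [5.40462187e-02 1.77113927e+02]
top 74 [510.38654626 191.52153985 296.97305754] [[502. 189. 258.]
 [518. 196. 328.]] dy/dz
```

The handle is at its stop, so I back off and check.

Converted, 100 mm / 250 = 0.4, 60 mm / 250 = 0.24.

```bash
echo '{"deltas":[[0.04, 0, 0, 0, 0, 0], [0.12, 0, 0, 0, 0, 0], [0.24, 0, 0, 0, 0, 0], [0.4, 0, 0, 0, 0, 0]]}' | python3 nudge.py; echo '{"deltas":[[0, 0, -0.08, 0, 0, 0], [0, 0, -0.08, 0, 0, 0], [0, 0, -0.08, 0, 0, 0]]}' | python3 nudge.py; python3 cl.py; python3 - <<'E'
from h import *
p,d,K,C=cam("scene"); P=cloud(d,K,C); X,Y,Z=[P[...,i] for i in range(3)]
m=(abs(Z-129)<5)&(np.hypot(X-525,Y-69)<70); print("flange",np.median(Z[m]))
m=(np.hypot(X-525,Y-69)<25)&(Z>150); print("above boss",np.percentile(Z[m],[50,99]))
save("end.png",cv2.resize(p[80:340,140:400],None,fx=2.2,fy=2.2,interpolation=3))
E
```

```text
clock: 23.45
eef_pos: [500.5, 310.5, 256.0]
eef_rot: [3.141, 0.0, 1.675]
wrist_force: [0.2, -0.2, -0.6]
finger_gap: 0.2
finger_force: 0.0
clock: 23.75
eef_pos: [500.5, 309.9, 275.5]
eef_rot: [3.141, -0.0, 1.677]
wrist_force: [-0.7, 0.4, -0.4]
finger_gap: 0.9
finger_force: 0.0
scene 169 [509.27651473 194.3114686  296.24854986] [[502. 186. 258.]
 [519. 207. 328.]] dy/dz [1.48887555e-01 1.50203746e+02]
top 111 [510.17648692 195.08053312 306.7916554 ] [[502. 189. 259.]
 [518. 208. 329.]] dy/dz 
flange 129.34043652797072
above boss [166.59244835 209.4896712 ]
```

View pics/end.png

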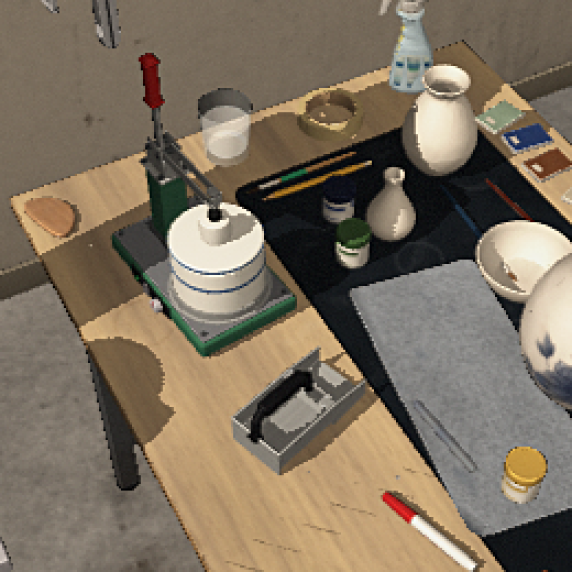

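The final view shows the spindle on the lid's boss at (215,212), the red handle upright at (151,80), the scoop empty and standing at (300,410), and the bystanders where they were.

```bash
python3 -c "
from cell import manip
print(manip.sign_off())"
```

```text
the job is handed in; nothing more can be done
None
```

I handed the job in at about 24 s: all five balls are in the jar, the lid sits flat under the closed clamp, the empty scoop stands upright on the table, and no bystander was touched; `sign_off` returned no verdict.

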